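Shut the toggle valve, seat the filter collar and hold it home

ROBOT

A 6-joint arm with a two-finger parallel gripper is mounted at the origin on a cart in front of the work surface, level with it; the furniture and walls round the work are solid. World frame = base frame: x ahead of the robot, y to its left, z up, the work surface at z = 0. Lengths are in mm, angles in rad, forces in N, time in s.
With the tool pointing down it reaches from about 275 to 1000 mm from the base axis. Payload 8.4 kg.
Tool frame: the origin (TCP) lies between the finger pads; the fingertips stand 17 mm ahead of it and the grasp point (between the pads) lies 2 mm behind it (r.tcp_to_tips is the distance from the TCP to the fingertips, in mm); z points along the fingers, y is the line along which they close (so a half turn about z gives the same grasp; the last joint's range is limited). The gripper opens to 85 mm and grips with 20 to 120 N. Pads are 22 mm wide; open, the fingers measure 114 mm over their backs; the gripper's body (76 mm by 85 mm) begins 54 mm behind the grasp point. The pads swing forward as they close: fully open they stand 13 mm farther back than shut.
Start: joints at [1.268, 0.353, 1.633, -0, 1.155, -0.002], TCP at [185.176, 596.94, 248.281] pointing down, gripper open.
Joint ranges: [-2.63, 2.63], [-0.92, 2.1], [0.06, 2.66], [-1.3, 4.44], [0, 2.69], [-3.02, 3.02]. Speed limits (rad/s): [2.22, 2.22, 2.79, 3.14, 3.14, 3.14].

INTERFACE

Orientations are given as [roll, pitch, yaw] about the fixed x, y, z axes, in that order (R = Rz(yaw) Ry(pitch) Rx(roll)).
In Python, from rig import r gives the robot as it stands. The module is installed in compiled form; this text tells all that it offers.
- The arm moves only by the tool apply_moves, never from a script. Its argument "series" is text: rows parted by semicolons, each of 7 numbers parted by spaces: the shift along the tool's x, y, z in cm, then the turn, a rotation vector about the tool's x, y, z in rad, then the gripper's target within -1 to 1 (shut at 1, half-way at 0, fully open at -1). In form: tx ty tz rx ry rz fingers; .... A call has exactly 10 rows; each row shifts and turns the commanded pose from where the row before left it, along the tool's axes as they then stand; what a row does not reach is not made up. A row lasts 1/12 s, in which the tool goes at most 41.7 mm and 7.16 degrees, less where a joint would pass 70% of its speed; a pose out of reach is approached as far as the arm can. A call with a gripper value outside its range is refused whole. The fingers move at their own pace and stop on an object; "squeeze" is the grip in N (left out, the last holds). Time passes only in rows, so rows that do not move let the fingers close, or fill a call up. It gives the time, the measured TCP pose, the force and the opening at its end, in the units of the state.
- r.sense(): the state, without advancing time (a new reading comes with each control period).
- r.grab_frame(name): name is "scene" or "top" or "wrist"; returns the picture (384x512x3 uint8, blue, green, red); there is no depth.
- r.camera_info(name): a dict with "K" (3x3 intrinsics, pixels), "extrinsics" (4x4, takes a point from camera to world coordinates). Camera axes: x right, y down, z forward; pixel columns grow to the right and rows downward; lengths in mm; the calibration is good to about 2 mm. The wrist camera is an equidistant fisheye: a pixel r from the principal point sees the ray r / f radians off the axis. A picture is of the moment at which its call begins: read the wrist's pose just before it. camera_info takes no time and is no camera call; for the wrist camera it gives the pose at the moment of the call.
- r.sign_off(): hands the job in, once; it reports no verdict.
The state is a dict: "clock": time; "qpos": joint angles; "qvel": joint speeds; "joint_efforts": joint torques, N m; "eef_pos": TCP position; "tcp_rot": TCP orientation; "contact_force": force on the tool from outside, world axes, zero at the start; "wrist_torque": the same for the moment, N m; "opening": opening from 0.0 (shut) to 1.0 (fully open).
Only numpy, scipy, OpenCV 4.12 (cv2) and the standard library are available. Lean on these libraries where they do the work, as an engineer would, in place of code of your own. Each camera call takes 0.05 s, during which the arm holds its last target. There are 200 camera calls.

TASK

Flip the toggle of the shut-off valve on the filter manifold over to its shut stop, away from the robot. Then put the tall knurled filter collar over the manifold's spigot, mouth down as it stands, turn it anticlockwise until its hidden keyway drops over the pin, and push it fully home on the flange against the sprung seal ring. Finish while still holding it pushed home, and leave the other things on the bench where they are.

Things in the scene. Friction and masses are not known exactly. Their poses are not given: they have to be found in the camera images.
- manifold: filter manifold fixed to the bench: aluminium base plate 90 (x) x 200 (y) x 12 mm; origin at the centre of its underside on the bench, z up. Its front is its own -x side, toward the robot; its yaw is within 0.3 rad of the robot's frame. At its y = -60 mm end stands the spigot on a round flange, at its y = +60 mm end the brass toggle valve.
- head (a point): the seat: point on the spigot's axis at the top face of the round flange (62 mm across), 20 mm above the bench; z up, axes parallel to the manifold's. The collar is home when its rim is down on this face. The steel spigot, 30 mm across, rises to 30 mm above this point, its last 7 mm tapering to 20 mm across.
- seal (a point): point on the same axis, 7 mm above the flange: rest height of the top of the rubber seal ring round the spigot, 47 mm across. The ring sinks level with the flange under a spring, 4 N to start, 8 N when level; released, it lifts the collar again.
- pin_level (a point): point on the same axis, 20 mm above the flange, level with the top of the one brass pin, 6 mm thick, that sticks out of the spigot to 21 mm from the axis. It yields at most 4 mm downward (spring, 2.5 to 6 N) and jumps up again into the keyway. Its bearing is not reported: seen from above 0.5 to 1.15 rad anticlockwise of the manifold's front (-x), on the -y side.
- collar: the filter collar: aluminium cap with knurled side, 51 mm across, 40 mm tall, 0.1 to 0.2 kg, flat closed top with a round window; stands loose, mouth down. Origin at the centre of its open lower rim, z up. Bore 34 mm (2 mm free round the spigot), 33 mm deep. Not the low smooth spacer ring that stands about 12 cm to one or other side of it.
- keyway (a point): bottom end of the keyway, hidden inside the bore on the collar's own -x side, 20 mm from its axis at the rim: a groove 10 mm wide, as deep as the bore. At the start it faces the robot (-x) to within 0.2 rad. Until it is over the pin the rim rests on the pin, 20 mm above the flange; then the collar can go down 13 mm to the seal ring, and the last 7 mm must be pushed.
- toggle (a joint): toggle of the shut-off valve, rad: 0 = open, leaning 0.55 rad from upright toward the manifold's -x; 1.1 = shut, leaning 0.55 rad from upright toward its +x. Top-heavy: it falls to whichever stop it leans to; grippy ball, follow its arc (under 0.1 N m to move).
- pivot (a point): the toggle's hinge axis (along the manifold's y), 47 mm above the bench, in the middle of the brass valve block, which is 30 mm in x and 36 mm in y; axes parallel to the manifold's, fixed
- toggle_ball (a point): centre of the black 18 mm ball at the toggle's tip, 55 mm from the hinge axis on a 9 mm rod: 94 mm above the bench at either stop, 102 mm when upright
- spacer: low smooth aluminium spacer ring, 52 mm across, 16 mm tall, 36 mm bore, loose; a bystander, leave it. Origin at the centre of its underside.
- timer: white kitchen timer 62x62x19 mm lying on the bench; a bystander. Origin at the centre of its underside.
- vial: clear vial with white ribbed cap, 29 mm across, 51 mm tall, standing; a bystander. Origin at the centre of its underside.
- cork_stopper: cork stopper 41 mm across, 32 mm tall; a bystander. Origin at the centre of its underside.
- reagent: small amber bottle with black cap, 56 mm across, 141 mm tall, standing; a bystander. Origin at the centre of its underside.
Things that resemble listed ones, but are neither listed nor needed, are in the scene too. Leave any red or turquoise look-alike of the collar alone.

How it is judged:
By the outcome, as a careful person would: the job done as asked, in the order asked, and still so for the second after the job is handed in, while the arm keeps its last pose, push and grip.
It also fails if it takes over 54 s, if anything falls off the work surface, if the arm or the gripper's body presses on something with over 40 N, if the wrist force passes 120 N, or if a joint passes its speed limit or range.

## Working session

There is one attempt and no reset: what is moved stays moved. The work goes in short steps, Python scripts to look and compute and a tool call to move; the robot and the scene stay as the last step left them, time stands still between calls to the robot, and variables do not carry over. Pictures are saved under pics/ and viewed, on a budget of 10 in all, crops included, one or two more only if the job needs it, and the job is handed in when it is done.

Besides the shell and the picture viewer there is one more tool, called after "Request:" as name(argument=value, ...), one argument or row to a line, values as JSON. apply_moves: Moves the arm, as the interface text tells. Its arguments: {"type":"object","properties":{"series":{"type":"string"},"squeeze":{"type":"number"}},"required":["series"]}

```bash
mkdir -p pics; cat > h.py <<'E'
from rig import r
import numpy as np, cv2
def ray(name,u,v,info=None):
    i=info or r.camera_info(name); K=np.array(i["K"]);T=np.array(i["extrinsics"])
    x=(u-K[0,2])/K[0,0]; y=(v-K[1,2])/K[1,1]
    if name=="wrist":
        t=np.hypot(x,y); d=np.array([x/t*np.sin(t),y/t*np.sin(t),np.cos(t)]) if t>1e-9 else np.array([0,0,1.])
    else: d=np.array([x,y,1.])
    return T[:3,3],T[:3,:3]@d
def onz(name,u,v,z,info=None):
    o,d=ray(name,u,v,info); return (o+d*(z-o[2])/d[2]).round(1)
def proj(name,p,info=None):
    i=info or r.camera_info(name); K=np.array(i["K"]);T=np.array(i["extrinsics"])
    c=T[:3,:3].T@(np.array(p,float)-T[:3,3])
    if name=="wrist":
        t=np.arctan2(np.hypot(c[0],c[1]),c[2]); n=np.hypot(c[0],c[1]); x,y=c[:2]/n*t
    else: x,y=c[:2]/c[2]
    return (K[0,0]*x+K[0,2],K[1,1]*y+K[1,2])
E
python3 - <<'E'
from h import *
s=r.sense();print(s)
ims=[]
for n in("scene","top","wrist"):
    im=r.grab_frame(n);cv2.imwrite(f"pics/{n}0.png",im);ims.append(im);i=r.camera_info(n);print(n,np.array(i["K"]).round(1).tolist(),np.array(i["extrinsics"]).round(3).tolist())
cv2.imwrite("pics/a_top.png",cv2.resize(ims[1],(800,600)))
cv2.imwrite("pics/a_scene.png",cv2.resize(ims[0],(800,600)))
E
```

```text
{'clock': 0.0, 'qpos': array([ 1.26760958e+00,  3.53633054e-01,  1.63415677e+00, -7.27428544e-06,
        1.15522129e+00, -2.39821224e-03]), 'qvel': array([-2.87771924e-05,  2.27146444e-04,  4.47621096e-05, -8.87506093e-04,
        1.32499590e-04, -2.97295113e-04]), 'joint_efforts': array([ 1.03772327e-03, -6.05246401e+01, -3.42071199e+01,  2.70785731e-04,
        9.31826478e-03, -3.99893690e-05]), 'eef_pos': array([185.03099966, 596.48876917, 247.5614163 ]), 'tcp_rot': array([-3.14017418e+00,  3.24916676e-06,  2.84080706e+00]), 'contact_force': array([ 0.50709393,  0.29570935, -0.33381164]), 'wrist_torque': array([ 0.00507913, -0.0183035 , -0.00025005]), 'opening': 0.9984977726109335}
scene [[446.5, 0.0, 262.2], [0.0, 446.5, 190.2], [0.0, 0.0, 1.0]] [[0.515, -0.564, 0.645, -295.538], [-0.857, -0.337, 0.389, -561.081], [-0.002, -0.753, -0.658, 984.12], [0.0, 0.0, 0.0, 1.0]]
top [[462.0, 0.0, 246.3], [0.0, 462.0, 182.7], [0.0, 0.0, 1.0]] [[0.016, -0.997, 0.078, 465.165], [-1.0, -0.015, 0.014, -44.957], [-0.013, -0.078, -0.997, 1160.908], [0.0, 0.0, 0.0, 1.0]]
wrist [[297.3, 0.0, 259.1], [0.0, 297.3, 192.2], [0.0, 0.0, 1.0]] [[0.296, 0.913, 0.279, 115.179], [0.955, -0.283, -0.087, 618.603], [-0.001, 0.293, -0.956, 373.966], [0.0, 0.0, 0.0, 1.0]]
```

View pics/a_top.png

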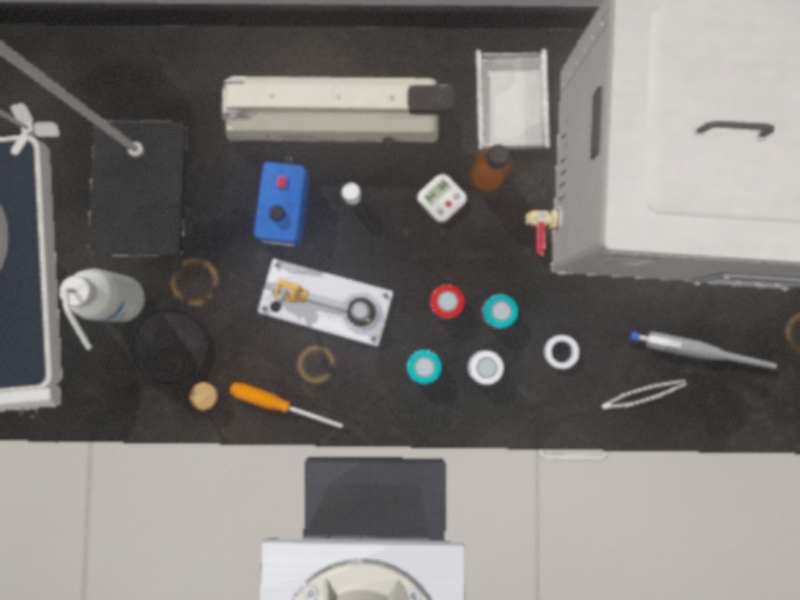

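View pics/a_scene.png

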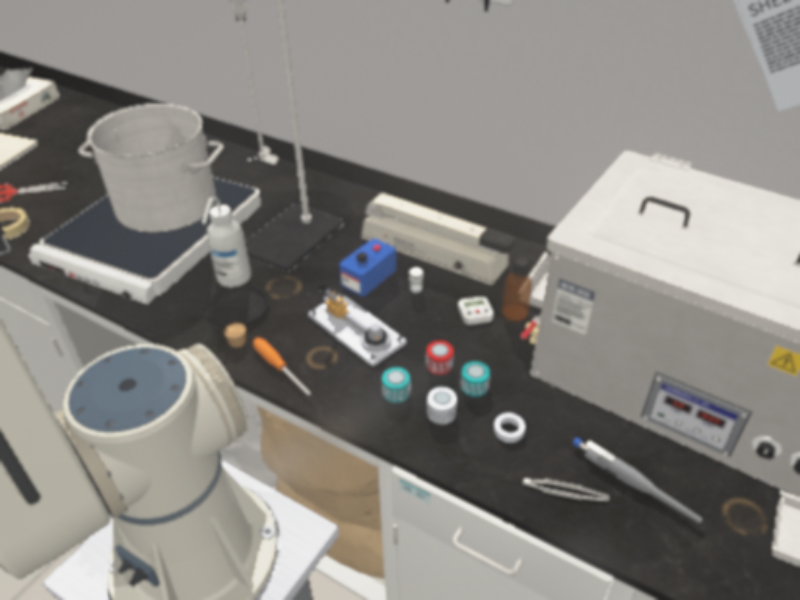

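Top view (800x600): the manifold plate's corners are about (275,262), (393,290), (378,345) and (258,312). The spigot is near (362,311), the black toggle ball near (276,306), the plain collar near (486,367) and the spacer at (562,351). The scene view agrees. Next I'll measure with masks.

```bash
python3 - <<'E'
from h import *
im=cv2.imread("pics/top0.png")
s=1/1.5625
g=cv2.cvtColor(im,cv2.COLOR_BGR2GRAY)
hsv=cv2.cvtColor(im,cv2.COLOR_BGR2HSV)
# plate
m=(g>110).astype(np.uint8)
m2=np.zeros_like(m);m2[155:230,155:260]=m[155:230,155:260]
m2=cv2.morphologyEx(m2,cv2.MORPH_CLOSE,np.ones((9,9)))
c=max(cv2.findContours(m2,0,2)[0],key=cv2.contourArea);R=cv2.minAreaRect(c)
B=cv2.boxPoints(R);print("rect",R)
P=np.array([onz("top",u,v,12) for u,v in B]);print(P.tolist(),"centre",P.mean(0),[np.linalg.norm(P[i]-P[i-1]) for i in range(4)])
e=[P[i]-P[i-1] for i in range(4)];L=max(e,key=np.linalg.norm);L=L if L[1]>0 else -L
yaw=np.arctan2(-L[0],L[1]);print("yaw",yaw)
C=P.mean(0)
Rm=np.array([[np.cos(yaw),-np.sin(yaw)],[np.sin(yaw),np.cos(yaw)]])
print("spigot",C[:2]+Rm@[0,-60],"pivot",C[:2]+Rm@[0,60],"ball open",C[:2]+Rm@[-28.7,60])
# collar, spacer
for nm,(x,y),z in(("collar",(486,367),40),("spacer",(562,351),16)):
    x=int(x*s);y=int(y*s);k=np.zeros_like(m);k[y-18:y+18,x-18:x+18]=m[y-18:y+18,x-18:x+18]
    c=max(cv2.findContours(k,0,2)[0],key=cv2.contourArea);(u,v),rad=cv2.minEnclosingCircle(c);p=onz("top",u,v,z);print(nm,(u,v),rad,p,"dia",2*rad*(1161-z)/462)
u,v=362*s,311*s;print("spig px z50",onz("top",u,v,50)); print("ballpx z94",onz("top",276*s,306*s,94))
cr=im[155:230,155:260];cr=cv2.resize(cr,None,fx=5,fy=5,interpolation=cv2.INTER_CUBIC)
sc=cv2.imread("pics/scene0.png")[175:240,190:270];sc=cv2.resize(sc,None,fx=5,fy=5,interpolation=cv2.INTER_CUBIC)
out=np.zeros((375,525,3),np.uint8)
cv2.imwrite("pics/b.png",cr)
E
```

```text
rect ((207.70755004882812, 192.77357482910156), (81.18008422851562, 37.63679122924805), 15.94539737701416)
[[509.4, 177.1, 12.0], [600.6, 153.8, 12.0], [547.4, -42.7, 12.0], [457.1, -18.4, 12.0]] centre [528.625  67.45   12.   ] [np.float64(202.37475138959402), np.float64(94.1293259298079), np.float64(203.574286195482), np.float64(93.5124590629505)]
yaw -0.26439948136806907
spigot [512.9452201   9.5350235] pivot [544.3047799 125.3649765] ball open [516.60211614 132.86513788]
collar (310.5, 234.5) 11.85336971282959 [ 429.9 -185.6   40. ] dia 57.52219674494359
spacer (359.0, 225.0) 11.70479965209961 [ 454.4 -307.6   16. ] dia 58.017296976857374
spig px z50 [512.1   5.4  50. ]
ballpx z94 [515.7 131.1  94. ]
```

View pics/b.png

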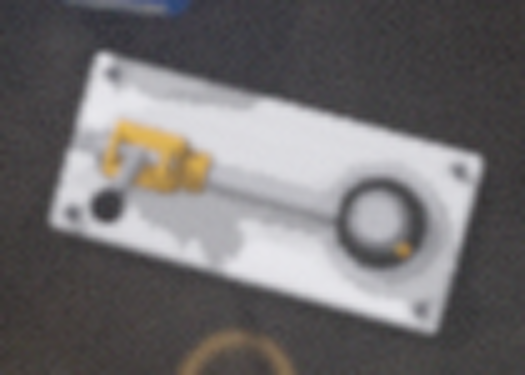

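The crop shows the spigot top near (376,215), the brass pin near (403,250) and the ball near (106,207). So the pin can be measured.

```bash
python3 - <<'E'
from h import *
im=cv2.imread("pics/top0.png");hsv=cv2.cvtColor(im,cv2.COLOR_BGR2HSV)
m=cv2.inRange(hsv,(12,90,90),(35,255,255)).astype(float)
m[:, :225]=0;m[:195]=0;m[215:]=0;m[:,245:]=0
ys,xs=np.nonzero(m);print(len(xs),xs.mean(),ys.mean())
pp=onz("top",xs.mean(),ys.mean(),38)
sp=onz("top",155+380/5,155+223/5,27);print("seal-centre est (dark ring)",sp)
sp2=onz("top",155+375/5-.4,155+215/5-.4,50);print("spigot top",sp2)
print("pin",pp)
for S in(np.array([513,9.5]),sp[:2],sp2[:2]):
    d=pp[:2]-S;b=np.arctan2(d[1],d[0]);print(S,np.hypot(*d),"world bearing",b,"rel front acw",(b-(np.pi-.264))%(2*np.pi))
b=onz("top",155+106/5-.4,155+207/5-.4,94);print("ball",b)
E
```

```text
5 235.2 204.6
seal-centre est (dark ring) [511.6   8.1  27. ]
spigot top [515.5  10.5  50. ]
pin [499.2  -2.9  38. ]
[513.    9.5] 18.552627846210907 world bearing -2.4095788336830806 rel front acw 0.9960138199067128
[511.6   8.1] 16.5758860999948 world bearing -2.4159523165807437 rel front acw 0.9896403370090496
[515.5  10.5] 21.100947846009202 world bearing -2.453529035551842 rel front acw 0.9520636180379514
ball [515.3 133.   94. ]
```

Request:
apply_moves(
  series="-1.5 -1.2 0.3 0 0 0 1;-2.3 -1.9 0.45 0 0 0 1;-2.3 -1.9 0.45 0 0 0 1;-2.3 -1.9 0.45 0 0 0 1;-2.3 -1.9 0.45 0 0 0 1;-2.3 -1.9 0.45 0 0 0 1;-2.3 -1.9 0.45 0 0 0 1;-2.3 -1.9 0.45 0 0 0 1;-2.3 -1.9 0.45 0 0 0 1;-2.3 -1.9 0.45 0 0 0 1",
  squeeze=40,
)

```text
clock: 0.98
eef_pos: [343.4, 355.0, 204.5]
tcp_rot: [-3.141, -0.0, 2.841]
contact_force: [1.1, 0.9, 0.2]
opening: 0.001
```

```bash
cat >> h.py <<'E'
def delta(t,yaw_t=None):
    s=r.sense();p=s["eef_pos"];y=s["tcp_rot"][2];d=np.array(t)-p
    print("pos",p.round(1),"rot",s["tcp_rot"].round(3),"F",s["contact_force"].round(1),"open",round(s["opening"],3),"t",round(s["clock"],2))
    print("tool cm",[round(v/10,2) for v in(d[0]*np.cos(y)+d[1]*np.sin(y),d[0]*np.sin(y)-d[1]*np.cos(y),-d[2])], "rz",None if yaw_t is None else round(y-yaw_t,3))
E
python3 -c "
from h import *
delta([480,143,150],2.878)"
```

```text
pos [343.4 355.  204.5] rot [-3.141 -0.     2.841] F [1.1 0.9 0.2] open 0.001 t 0.98
tool cm [np.float64(-19.32), np.float64(-16.21), np.float64(5.45)] rz -0.037
```

Request:
apply_moves(
  series="-2.4 -2.0 0.6 0 0 0 1;-2.4 -2.0 0.6 0 0 0 1;-2.4 -2.0 0.6 0 0 0 1;-2.4 -2.0 0.6 0 0 0 1;-2.4 -2.0 0.6 0 0 0 1;-2.4 -2.0 0.6 0 0 0 1;-2.4 -2.0 0.6 0 0 0 1;-1.7 -1.5 0.6 0 0 -0.037 1;-0.8 -0.7 0.6 0 0 0 1;0 0 0 0 0 0 1",
)

```text
clock: 1.82
eef_pos: [479.9, 143.1, 149.7]
tcp_rot: [-3.141, -0.001, 2.875]
contact_force: [-1.4, 0.7, -0.5]
opening: 0.0
```

```bash
python3 - <<'E'
from h import *
info=r.camera_info("wrist");im=r.grab_frame("wrist")
cv2.imwrite("pics/c.png",cv2.resize(im,(800,600),interpolation=cv2.INTER_CUBIC));np.save("c.npy",info,allow_pickle=True)
delta([480,143,103],2.878)
for p in([516,133,94],[513,9.5,50],[499,-3,38]):print(p,np.array(proj("wrist",p,info))*1.5625)
E
```

```text
pos [479.4 144.1 150.1] rot [-3.141e+00 -1.000e-03  2.875e+00] F [-0.2  0.4 -0. ] open 0.002 t 1.87
tool cm [np.float64(-0.09), np.float64(-0.09), np.float64(4.71)] rz -0.003
[516, 133, 94] [404.1087392  416.51919105]
[513, 9.5, 50] [205.54302699 413.39696424]
[499, -3, 38] [187.58937385 388.11160895]
```

View pics/c.png

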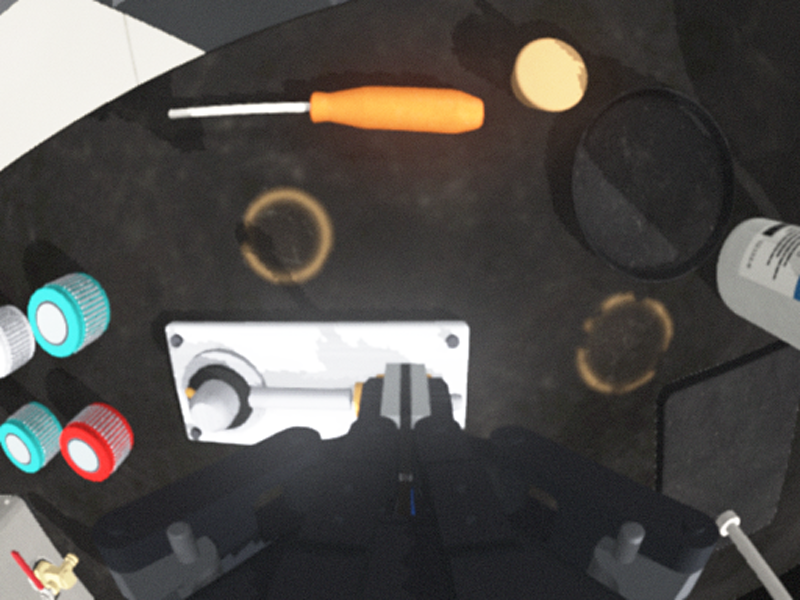

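The wrist view shows the spigot at (210,408) and the pin at (190,393), both within a few pixels of prediction. The fingers sit in line with the valve, in front of the hidden ball. I'll go down and push.

Request:
apply_moves(
  series="0 0 1.2 0 0 0 1;0 0 1.8 0 0 0 1;0 0 1.7 0 0 0 1;0 0 0 0 0 0 1;-0.7 0 0 0 0 0 1;-0.7 0 0 0 0 0 1;-0.7 0 -0.2 0 0 0 1;-0.7 0 -0.2 0 0 0 1;-0.7 0 -0.2 0 0 0 1;-0.7 0 -0.2 0 0 0 1",
)

```text
clock: 2.7
eef_pos: [521.5, 133.6, 112.6]
tcp_rot: [3.141, 0.001, 2.877]
contact_force: [-0.1, -0.1, -0.2]
opening: 0.001
```

Request:
apply_moves(
  series="-0.7 0 0 0 0 0 1;-0.7 0 0 0 0 0 1;-0.7 0 0 0 0 0 1;-0.6 0 0 0 0 0 1;0 0 0 0 0 0 1;0 0 0 0 0 0 1;0 0 0 0 0 0 1;1.5 0 0 0 0 0 1;2.5 0 0 0 0 0 1;2.5 0 0 0 0 0 1",
)

```text
clock: 3.53
eef_pos: [482.7, 143.7, 111.6]
tcp_rot: [-3.142, -0.0, 2.877]
contact_force: [-0.1, 0.3, -0.8]
opening: -0.002
```

Request:
apply_moves(
  series="0 0 -2.5 0 0 0 1;0 0 -2.5 0 0 0 0;1.2 1.5 -1 0 0 0 -1;1.2 3.2 0 0 0 0 -1;1.2 3.2 0 0 0 0 -1;1.2 3.2 0 0 0 -0.1 -1;0 3.2 0 0 0 -0.1 -1;0 3.2 0 0 0 -0.06 -1;0 2.5 0 0 0 0 -1;0 1.5 0 0 0 0 -1",
)

```text
clock: 4.37
eef_pos: [473.0, 369.4, 171.8]
tcp_rot: [3.141, 0.0, 3.14]
contact_force: [-0.4, 0.6, 0.1]
opening: 1.0
```

```bash
python3 - <<'E'
from h import *
delta([430,-186,140],3.14)
t=r.grab_frame("top");s=r.grab_frame("scene")
a=cv2.resize(t[155:230,155:260],(525,375),interpolation=cv2.INTER_CUBIC)
b=cv2.resize(s[170:245,190:295],(525,375),interpolation=cv2.INTER_CUBIC)
cv2.imwrite("pics/top1.png",t)
cv2.imwrite("pics/d.png",cv2.resize(np.vstack([a,b]),(420,600)))
E
```

```text
pos [473.  369.4 171.8] rot [3.141 0.    3.14 ] F [-0.4  0.6  0.1] open 1.0 t 4.37
tool cm [np.float64(4.19), np.float64(-55.55), np.float64(3.18)] rz -0.0
```

View pics/d.png

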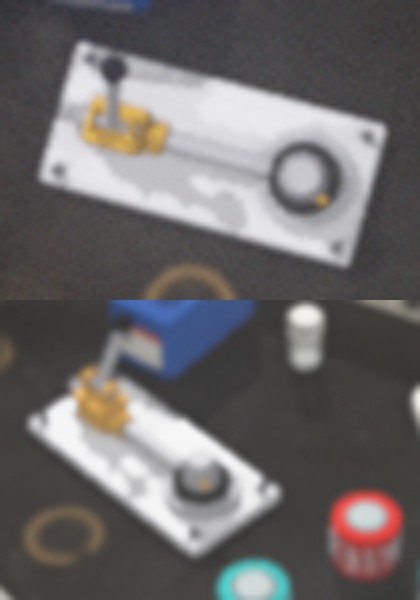

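The ball is now at the far side, at (113,68) in the upper crop, so the toggle is shut. My y sign was wrong on the transit, but nothing was touched. I'm heading to the collar now.

Request:
apply_moves(
  series="0.5 -1.5 0 0 0 0 -1;0.5 -3 0 0 0 0 -1;0.5 -3 0 0 0 0 -1;0.5 -3 0 0 0 0 -1;0.5 -3 0 0 0 0 -1;0.5 -3 0 0 0 0 -1;0.5 -3 0 0 0 0 -1;0.5 -3 0 0 0 0 -1;0.2 -3 0 0 0 0 -1;0 -3 0 0 0 0 -1",
)

```text
clock: 5.3
eef_pos: [428.5, 79.5, 171.7]
tcp_rot: [-3.141, -0.001, 3.137]
contact_force: [1.4, -0.4, 0.3]
opening: 1.001
```

Request:
apply_moves(
  series="0 -3 0 0 0 0 -1;0 -3 0 0 0 0 -1;0 -3 0 0 0 0 -1;0 -3 0 0 0 0 -1;0 -3 0 0 0 0 -1;0 -3 0 0 0 0 -1;0 -3 0 0 0 0 -1;0 -3 0 0 0 0 -1;0 -2 0 0 0 0 -1;0 0 0 0 0 0 -1",
)

```text
clock: 6.13
eef_pos: [428.3, -181.5, 171.9]
tcp_rot: [-3.14, 0.0, 3.134]
contact_force: [-0.0, -0.6, 0.0]
opening: 1.006
```

```bash
python3 - <<'E'
from h import *
delta([430,-186,27],3.14)
info=r.camera_info("wrist");im=r.grab_frame("wrist")
cv2.imwrite("pics/e.png",cv2.resize(im,(800,600),interpolation=cv2.INTER_CUBIC));cv2.imwrite("pics/e_raw.png",im);np.save("e.npy",info,allow_pickle=True)
print(np.array(proj("wrist",[430,-186,40],info))*1.5625)
E
```

```text
pos [ 428.3 -181.5  171.9] rot [-3.14   0.     3.134] F [-0.  -0.6  0. ] open 1.006 t 6.13
tool cm [np.float64(-0.18), np.float64(-0.44), np.float64(14.49)] rz -0.006
[397.74729228 293.78985993]
```

View pics/e.png

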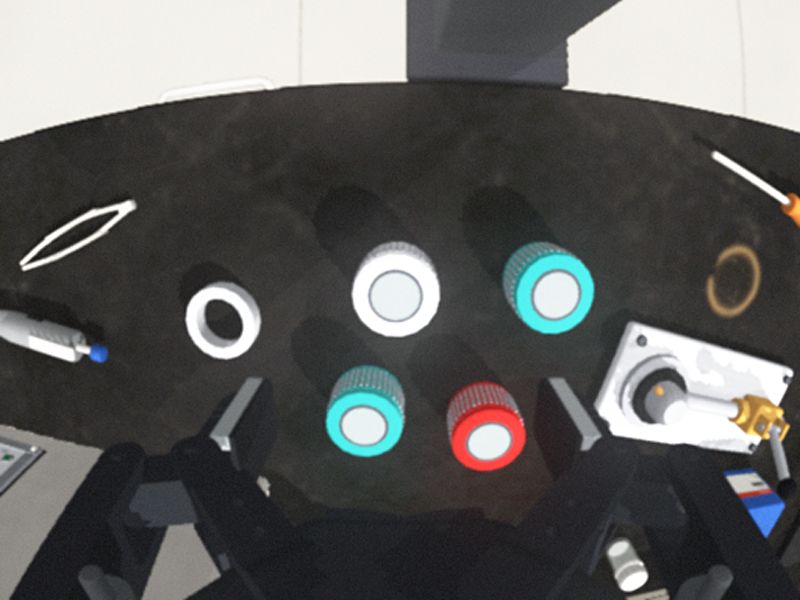

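The collar's window centre is at (395,296) against a predicted (398,294), with a turquoise look-alike to its right at (556,295). Next I'll fit the window precisely and check finger clearance.

```bash
python3 - <<'E'
from h import *
info=np.load("e.npy",allow_pickle=True).item();s=1/1.5625
for n,(u,v) in dict(collar=(395,296),turq1=(556,295),turq2=(362,426),red=(489,442)).items():print(n,onz("wrist",u*s-.2,v*s-.2,40,info))
im=cv2.imread("pics/e_raw.png");g=cv2.cvtColor(im,cv2.COLOR_BGR2GRAY);S=cv2.cvtColor(im,cv2.COLOR_BGR2HSV)
u,v=253,189
m=((g>215)|((g>120)&(S[...,1]>8))).astype(np.uint8)
sub=im[v,u-32:u+33];print(sub.tolist()[::2])
p=onz("wrist",398*s,312*s,0,info)
# outer outline top: columns at row v
gg=g[v].astype(int);xs=[x for x in range(u-40,u+40) if gg[x]>110];print(min(xs),max(xs),onz("wrist",min(xs)-.5,v,40,info),onz("wrist",max(xs)+.5,v,40,info))
gy=g[:,u].astype(int);ys=[y for y in range(v-45,v+40) if gy[y]>110];print(max(ys),onz("wrist",u,max(ys)+.5,40,info))
# spigot & valve check from wrist
E
```

```text
collar [ 431.1 -187.8   40. ]
turq1 [431.  -91.4  40. ]
turq2 [ 519.4 -210.7   40. ]
red [ 533.7 -126.3   40. ]
[[71, 71, 71], [67, 64, 63], [177, 174, 173], [255, 255, 255], [255, 255, 255], [255, 254, 254], [255, 255, 255], [217, 209, 206], [209, 201, 193], [245, 244, 237], [244, 242, 236], [245, 244, 237], [244, 243, 237], [244, 242, 237], [244, 244, 238], [244, 243, 237], [245, 245, 238], [245, 244, 238], [245, 244, 238], [244, 243, 236], [245, 244, 237], [244, 243, 237], [243, 242, 236], [244, 242, 237], [172, 164, 161], [252, 251, 251], [255, 255, 255], [255, 255, 255], [255, 255, 255], [255, 255, 255], [162, 158, 159], [74, 75, 71], [77, 76, 73]]
225 281 [ 430.7 -213.4   40. ] [ 431.1 -161.6   40. ]
215 [ 456.7 -187.8   40. ]
```

Request:
apply_moves(
  series="-0.3 -0.6 1.5 0 0 -0.006 -0.6;0 0 2.5 0 0 0 -0.6;0 0 2.5 0 0 0 -0.6;0 0 2.5 0 0 0 -0.6;0 0 2.5 0 0 0 -0.6;0 0 2 0 0 0 -0.6;0 0 1 0 0 0 -0.6;0 0 0 0 0 0 -0.6;0 0 0 0 0 0 0;0 0 0 0 0 0 0.5",
  squeeze=50,
)

```text
clock: 7.02
eef_pos: [432.8, -184.1, 28.0]
tcp_rot: [-3.141, 0.001, -3.139]
contact_force: [0.0, -0.1, -2.4]
opening: 0.573
```

Request:
apply_moves(
  series="0 0 0 0 0 0 1;0 0 0 0 0 0 1;0 0 0 0 0 0 1;0 0 0 0 0 0 1;0 0 0 0 0 0 1;0 0 -0.5 0 0 0 1;0 0 -2 0 0 0 1;0 0 -3 0 0 0 1;0 0 -3 0 0 0 1;0 0 0 0 0 0 1",
)

```text
clock: 7.85
eef_pos: [435.1, -185.2, 116.8]
tcp_rot: [-3.139, 0.007, -3.139]
contact_force: [2.1, -0.9, -2.5]
opening: 0.573
```

```bash
python3 - <<'E'
from h import *
print("tips",r.tcp_to_tips)
delta([514,10,100],3.14)
E
```

```text
tips 17.0
pos [ 435.1 -185.2  116.8] rot [-3.139  0.007 -3.139] F [ 2.1 -0.9 -2.5] open 0.573 t 7.85
tool cm [np.float64(-7.93), np.float64(19.5), np.float64(1.68)] rz -6.279
```

Request:
apply_moves(
  series="0 1 -0.8 0 0 0 1;0 2 -1 0 0 0 1;0 2 -1 0 0 0 1;0 2 -1 0 0 0 1;0 2 0 0 0 0 1;0 2 0 0 0 0 1;0 1 0 0 0 0 1;0 0 0 0 0 0 1;0 0 0 0 0 0 1;0 0 0 0 0 0 1",
)

```text
clock: 8.68
eef_pos: [432.1, -64.4, 149.6]
tcp_rot: [-3.141, -0.0, -3.139]
contact_force: [0.9, 0.2, -1.4]
opening: 0.57
```

```bash
python3 - <<'E'
from h import *
delta([514,10,100],3.14)
info=r.camera_info("wrist");im=r.grab_frame("wrist")
cv2.imwrite("pics/f_raw.png",im);np.save("f.npy",info,allow_pickle=True)
cv2.imwrite("pics/f.png",cv2.resize(im[100:340,180:500],(800,600),interpolation=cv2.INTER_CUBIC))
p=r.sense()["eef_pos"]
for q in([*p[:2],p[2]+12],[513,9.5,50],[513,9.5,20]):
    a=np.array(proj("wrist",q,info));print(a.round(1),((a-[180,100]+.5)*2.5).round())
E
```

```text
pos [432.1 -64.4 149.6] rot [-3.141 -0.    -3.139] F [ 0.9  0.2 -1.4] open 0.57 t 8.68
tool cm [np.float64(-8.21), np.float64(7.42), np.float64(4.96)] rz -6.279
[259.  273.6] [199. 435.]
[338.7 280.2] [398. 452.]
[331.9 264.1] [381. 411.]
```

View pics/f.png

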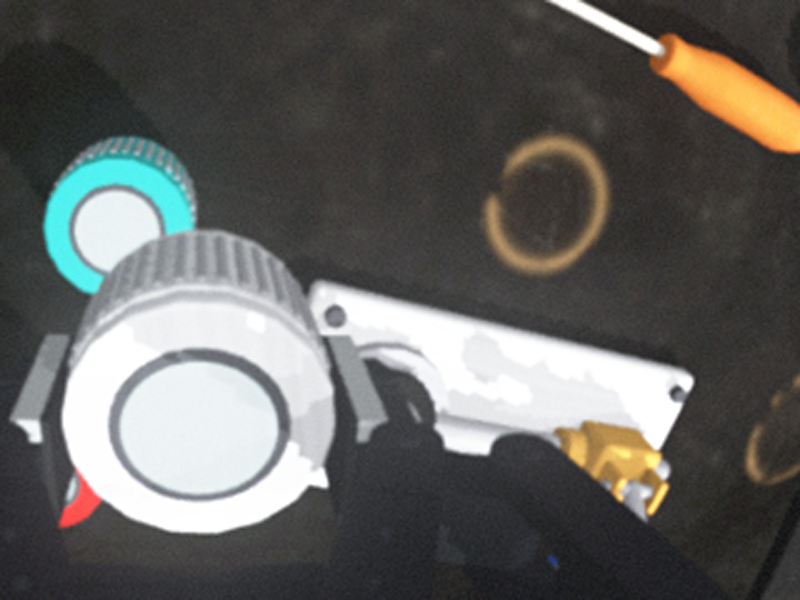

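The held collar's window centre is at (199,425), about 10 crop px from the projected TCP at (199,435). The plate's front corners are at (315,282) and (692,378).

```bash
python3 - <<'E'
from h import *
f=np.load("f.npy",allow_pickle=True).item();e=np.load("e.npy",allow_pickle=True).item()
o=lambda u,v,z:onz("wrist",u/2.5+180-.5,v/2.5+100-.5,z,f)
for z in(160.6,161.6,162.6):print("collar",o(199,425,z))
print("TCP 432.1 -64.4")
A=o(314,281,12);B=o(694,375,12);L=(B-A)[:2];n=np.linalg.norm(L);yaw=np.arctan2(-L[0],L[1]);u=L/n
print(A,B,n,yaw,"spigot",A[:2]+u*40+45*np.array([u[1],-u[0]]), "from B",B[:2]-u*160+45*np.array([u[1],-u[0]]))
# spigot top in e
im=cv2.imread("pics/e_raw.png");print("e spigot px",onz("wrist",671/1.5625-.2,402/1.5625-.2,50,e))
cr=cv2.resize(im[195:300,370:510],(800,600),interpolation=cv2.INTER_CUBIC)
t=cv2.imread("pics/top1.png");
cv2.imwrite("pics/g.png",np.hstack([cv2.resize(im[225:285,385:445],(400,400),interpolation=cv2.INTER_CUBIC),cv2.resize(t[180:220,210:250],(400,400),interpolation=cv2.INTER_CUBIC)]))
E
```

```text
collar [430.5 -64.6 160.6]
collar [429.9 -64.6 161.6]
collar [429.3 -64.6 162.6]
TCP 432.1 -64.4
[459.  -20.5  12. ] [510.4 172.5  12. ] 199.72721396945386 -0.2602798735362439 spigot [512.77834991   6.57192421] from B [512.70814815   6.30832616]
e spigot px [505.6   1.9  50. ]
```

View pics/g.png

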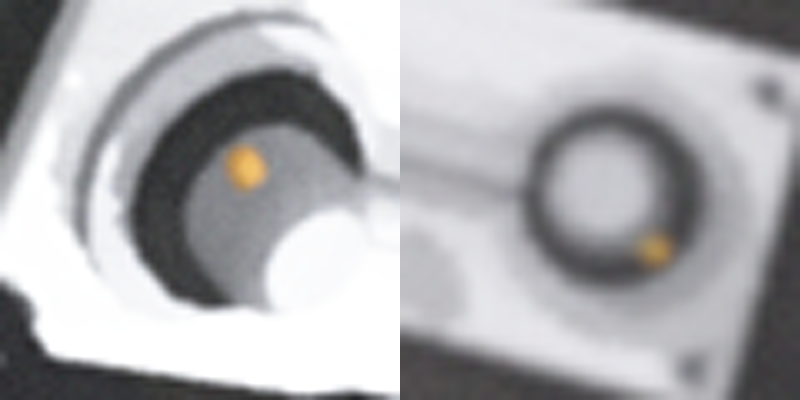

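The left crop shows the spigot top ellipse centred at about (316,260), with the pin end at (246,167). The right crop shows the seal ring centred at about (213,195), the spigot top at (206,188) and the pin at (256,250).

```bash
python3 - <<'E'
from h import *
e=np.load("e.npy",allow_pickle=True).item()
S=onz("wrist",431.9,263.5,50,e);P=onz("wrist",421.4,249.5,37,e);print("wrist e: spig",S,"pin",P)
T=onz("top",230.8,199,27);T2=onz("top",230.1,198.3,50);TP=onz("top",235.1,204.5,38);print("top: seal",T,"spig",T2,"pin",TP)
for s,p in((S,P),(T,TP),(T2,TP)):
    d=(p-s)[:2];print(np.hypot(*d),np.arctan2(d[1],d[0])+np.pi)
print("collar at start in top->e diff; top collar",429.9,-185.6,"e collar 431,-187.6")
E
```

```text
wrist e: spig [514.3   8.   50. ] pin [502.6  -2.2  37. ]
top: seal [513.1   8.6  27. ] spig [513.8   9.2  50. ] pin [499.4  -2.6  38. ]
15.521919984331783 0.7170118198069475
17.695479648769094 0.685331896613123
18.617196351760363 0.6864853686610561
collar at start in top->e diff; top collar 429.9 -185.6 e collar 431,-187.6
```

Request:
apply_moves(
  series="-0.6 0.5 0 0 0 0 1;-1.5 1.3 0 0 0 0 1;-2 1.8 0 0 0 0 1;-2 1.8 0.5 0 0 0 1;-1.5 1.3 1 0 0 0 1;-0.75 0.55 1 0 0 0 1;0 0 1 0 0 0 1;0 0 1 0 0 0 1;0 0 0.4 0 0 0 1;0 0 0 0 0 0 1",
)

```text
clock: 9.57
eef_pos: [513.9, 8.0, 99.5]
tcp_rot: [-3.141, -0.003, -3.14]
contact_force: [-0.6, -0.4, -2.2]
opening: 0.572
```

```bash
python3 - <<'E'
from h import *
delta([515.4,8.2,73],3.142)
info=r.camera_info("wrist");im=r.grab_frame("wrist");p=r.sense()["eef_pos"]
cv2.imwrite("pics/h.png",cv2.resize(im[150:330,140:380],(800,600),interpolation=cv2.INTER_CUBIC))
E
```

```text
pos [513.9   8.   99.5] rot [-3.141e+00 -3.000e-03 -3.140e+00] F [-0.6 -0.4 -2.2] open 0.572 t 9.57
tool cm [np.float64(-0.15), np.float64(0.02), np.float64(2.65)] rz -6.282
```

View pics/h.png

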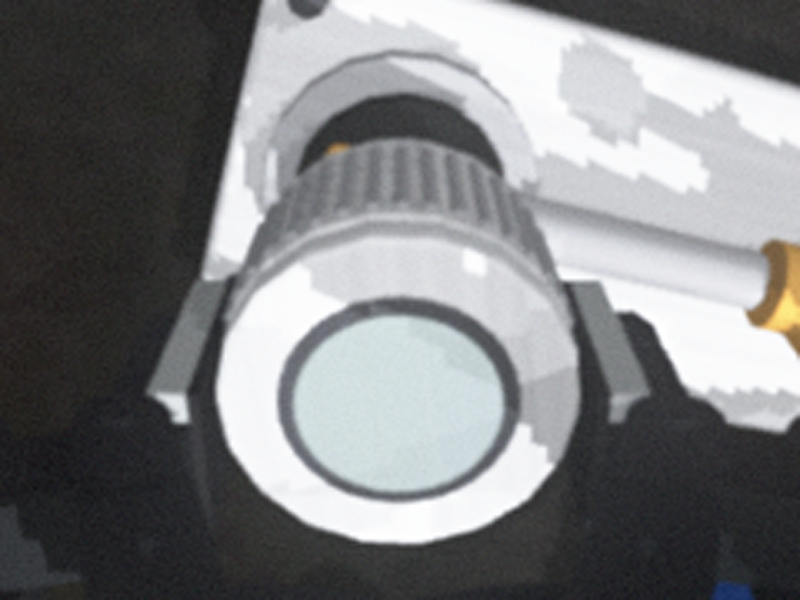

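The collar's column (398) matches the flange ring's (268..532, centre 400), so it is laterally centred. I'm lowering it over the spigot to just above the pin.

Request:
apply_moves(
  series="-0.15 0 0 0 0 0 1;0 0 0.5 0 0 0 1;0 0 0.5 0 0 0 1;0 0 0.5 0 0 0 1;0 0 0.4 0 0 0 1;0 0 0.3 0 0 0 1;0 0 0.3 0 0 0 1;0 0 0.2 0 0 0 1;0 0 0 0 0 0 1;0 0 0 0 0 0 1",
)

```text
clock: 10.45
eef_pos: [517.0, 8.7, 73.7]
tcp_rot: [-3.142, -0.0, -3.139]
contact_force: [0.0, -1.3, -0.9]
opening: 0.573
```

Request:
apply_moves(
  series="0 0 0.2 0 0 0 1;0 0 0.2 0 0 0 1;0 0 0.1 0 0 0 1;0 0 0 0 0 0 1;0 0 0 0 0 0 1;0 0 0 0 0 0 1;0 0 0 0 0 0 1;0 0 0 0 0 0 1;0 0 0 0 0 0 1;0 0 0 0 0 0 1",
)

```text
clock: 11.28
eef_pos: [517.1, 8.6, 68.8]
tcp_rot: [-3.142, 0.0, -3.139]
contact_force: [0.3, 0.5, -1.6]
opening: 0.57
```

Request:
apply_moves(
  series="0.1 0 0 0 0 0 1;0 0 0.1 0 0 0 1;0 0 0.1 0 0 0 1;0 0 0.1 0 0 0 1;0 0 0 0 0 0 1;0 0 0 0 0 0 1;0 0 0 0 0 0 1;0 0 0 0 0 0 1;0 0 0 0 0 0 1;0 0 0 0 0 0 1",
)

```text
clock: 12.12
eef_pos: [516.1, 8.6, 65.9]
tcp_rot: [-3.142, 0.0, -3.139]
contact_force: [-1.3, -0.4, 1.9]
opening: 0.576
```

Now the pin carries about 3.5 N. I'll start turning anticlockwise.

Request:
apply_moves(
  series="0 0.01 0 0 0 -0.05 1;0 0.01 0 0 0 -0.05 1;0 0.01 0 0 0 -0.05 1;0 0.01 0 0 0 -0.05 1;0 0.01 0 0 0 -0.05 1;0 0.01 0 0 0 -0.05 1;0 0.01 0 0 0 -0.05 1;0 0.01 0 0 0 -0.05 1;0 0 0 0 0 0 1;0 0 0 0 0 0 1",
)

```text
clock: 12.95
eef_pos: [516.2, 9.3, 65.7]
tcp_rot: [-3.141, 0.0, -2.741]
contact_force: [-0.1, -1.9, -2.7]
opening: 0.572
```

Request:
apply_moves(
  series="0 0.01 0 0 0 -0.04 1;0 0 0 0 0 0 1;0 0 0 0 0 0 1;0 0.01 0 0 0 -0.04 1;0 0 0 0 0 0 1;0 0 0 0 0 0 1;0 0.01 0 0 0 -0.03 1;0 0 0 0 0 0 1;0 0 0 0 0 0 1;0 0 0 0 0 0 1",
)

```text
clock: 13.78
eef_pos: [515.7, 9.7, 65.8]
tcp_rot: [3.142, -0.0, -2.631]
contact_force: [-0.5, -0.6, -1.2]
opening: 0.566
```

Request:
apply_moves(
  series="0 0 0.1 0 0 0 1;0 0 0.1 0 0 0 1;0 0 0 0 0 0 1;0 0 0 0 0 0 1;0 0 0 0 0 0 1;0 0 0 0 0 0 1;0 0 0 0 0 0 1;0 0 0 0 0 0 1;0 0 0 0 0 0 1;0 0 0 0 0 0 1",
)

```text
clock: 14.62
eef_pos: [515.7, 9.7, 63.8]
tcp_rot: [-3.142, -0.0, -2.629]
contact_force: [0.2, 0.4, -1.8]
opening: 0.569
```

```bash
python3 - <<'E'
from h import *
for k in range(6):
    s=r.sense();print(s["clock"],s["eef_pos"].round(1),s["contact_force"].round(2),s["wrist_torque"].round(3));r.grab_frame("top")
E
```

```text
14.6167 [515.7   9.7  63.8] [ 0.22  0.38 -1.81] [-0.002  0.057  0.034]
14.6667 [515.7   9.7  63.8] [-0.92 -0.19 -1.83] [-0.022  0.01  -0.018]
14.7167 [515.8   9.7  63.8] [-0.26  1.03 -2.3 ] [-0.023  0.043  0.011]
14.7667 [515.8   9.7  63.8] [-0.42 -0.42 -1.39] [ 0.015  0.032 -0.028]
14.8167 [515.8   9.7  63.8] [ 1.14  0.59 -1.9 ] [ 0.018 -0.018 -0.071]
14.8667 [515.7   9.7  63.8] [-0.14  0.25 -1.45] [ 0.051 -0.028  0.011]
```

There's no pin load with the rim about 4 mm below the pin's top, so the keyway seems to be over the pin. I'll carry on down in small steps.

Request:
apply_moves(
  series="0 0 0.1 0 0 0 1;0 0 0.1 0 0 0 1;0 0 0.1 0 0 0 1;0 0 0 0 0 0 1;0 0 0 0 0 0 1;0 0 0 0 0 0 1;0 0 0 0 0 0 1;0 0 0 0 0 0 1;0 0 0 0 0 0 1;0 0 0 0 0 0 1",
)

```text
clock: 15.75
eef_pos: [515.7, 9.7, 60.8]
tcp_rot: [-3.142, 0.0, -2.629]
contact_force: [-0.2, 0.6, -1.5]
opening: 0.571
```

Request:
apply_moves(
  series="0 0 0.1 0 0 0 1;0 0 0.1 0 0 0 1;0 0 0.1 0 0 0 1;0 0 0.1 0 0 0 1;0 0 0 0 0 0 1;0 0 0 0 0 0 1;0 0 0 0 0 0 1;0 0 0 0 0 0 1;0 0 0 0 0 0 1;0 0 0 0 0 0 1",
)

```text
clock: 16.58
eef_pos: [515.8, 9.7, 56.8]
tcp_rot: [-3.142, 0.0, -2.629]
contact_force: [-0.1, 0.7, -2.3]
opening: 0.567
```

It's past the pin. Next comes the seal ring.

Request:
apply_moves(
  series="0 0 0.1 0 0 0 1;0 0 0.1 0 0 0 1;0 0 0.1 0 0 0 1;0 0 0.1 0 0 0 1;0 0 0 0 0 0 1;0 0 0 0 0 0 1;0 0 0 0 0 0 1;0 0 0 0 0 0 1;0 0 0 0 0 0 1;0 0 0 0 0 0 1",
  squeeze=70,
)

```text
clock: 17.42
eef_pos: [515.8, 9.7, 52.8]
tcp_rot: [-3.142, 0.0, -2.629]
contact_force: [-1.1, -0.8, 2.8]
opening: 0.566
```

Request:
apply_moves(
  series="0 0 0.1 0 0 0 1;0 0 0.1 0 0 0 1;0 0 0.1 0 0 0 1;0 0 0.1 0 0 0 1;0 0 0 0 0 0 1;0 0 0 0 0 0 1;0 0 0 0 0 0 1;0 0 0 0 0 0 1;0 0 0 0 0 0 1;0 0 0 0 0 0 1",
)

```text
clock: 18.25
eef_pos: [515.9, 9.7, 48.8]
tcp_rot: [-3.141, 0.0, -2.629]
contact_force: [-1.4, -0.2, 5.1]
opening: 0.57
```

Request:
apply_moves(
  series="0 0 0.05 0 0 0 1;0 0 0 0 0 0 1;0 0 0 0 0 0 1;0 0 0.05 0 0 0 1;0 0 0 0 0 0 1;0 0 0 0 0 0 1;0 0 0 0 0 0 1;0 0 0 0 0 0 1;0 0 0 0 0 0 1;0 0 0 0 0 0 1",
)

```text
clock: 19.08
eef_pos: [515.9, 9.7, 48.1]
tcp_rot: [-3.141, 0.0, -2.629]
contact_force: [-1.6, 0.1, 10.0]
opening: 0.57
```

```bash
python3 -c "
from h import *
delta([515,9,47])"
```

```text
pos [515.9   9.7  48.1] rot [-3.141  0.    -2.629] F [-1.6  0.1 10. ] open 0.57 t 19.08
tool cm [np.float64(0.11), np.float64(-0.02), np.float64(0.11)] rz None
```

Request:
apply_moves(
  series="0 0 0.05 0 0 0 1;0 0 0 0 0 0 1;0 0 0 0 0 0 1;0 0 0 0 0 0 1;0 0 0 0 0 0 1;0 0 0 0 0 0 1;0 0 0 0 0 0 1;0 0 0 0 0 0 1;0 0 0 0 0 0 1;0 0 0 0 0 0 1",
)

```text
clock: 19.92
eef_pos: [515.8, 9.7, 48.0]
tcp_rot: [-3.141, 0.0, -2.629]
contact_force: [-4.3, -0.6, 16.1]
opening: 0.571
```

```bash
python3 - <<'E'
from h import *
delta([515,9,47])
a=cv2.imread("pics/top0.png");b=r.grab_frame("top")
w=r.grab_frame("wrist");s=r.grab_frame("scene")
A=cv2.resize(w[150:330,140:380],(480,360),interpolation=cv2.INTER_CUBIC);B=cv2.resize(s[150:285,180:360],(480,360),interpolation=cv2.INTER_CUBIC)
C=cv2.resize(b[140:275,150:330],(480,360),interpolation=cv2.INTER_CUBIC)
cv2.imwrite("pics/i.png",cv2.resize(np.hstack([A,B,C]),(800,200)) if 0 else cv2.resize(np.vstack([np.hstack([A,B]),np.hstack([C,cv2.resize(b,(480,360))])]),(800,600)))
E
```

```text
pos [515.8   9.7  48. ] rot [-3.141  0.    -2.629] F [-4.3 -0.6 16.1] open 0.571 t 19.92
tool cm [np.float64(0.11), np.float64(-0.02), np.float64(0.1)] rz None
```

View pics/i.png

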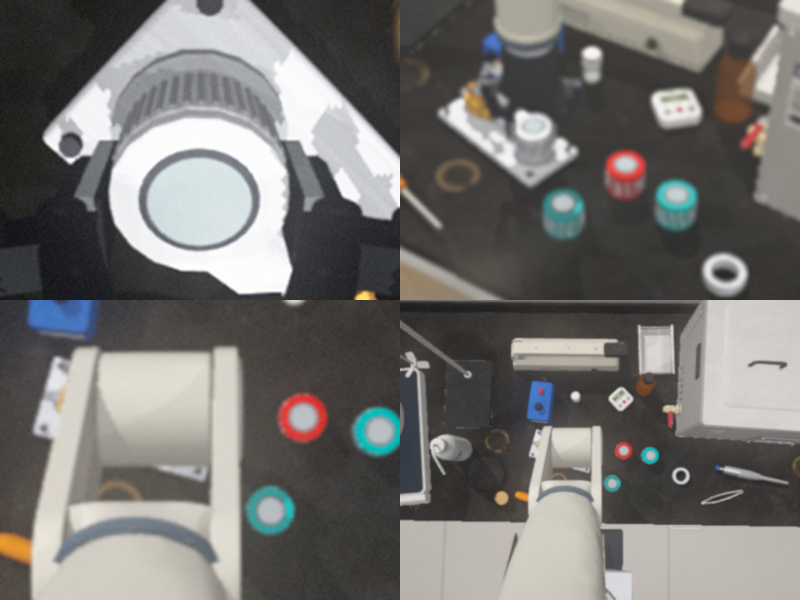

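Wrist panel: the collar sits flat on the flange, with no dark seal ring left showing. The bystanders and look-alikes are where they were. I'm handing in while pressing.

```bash
python3 -c "
from h import *
s=r.sense();print(s['eef_pos'],s['contact_force']);print(r.sign_off())"
```

```text
[515.87523028   9.71947378  48.05324871] [-5.27070451 -1.41853908 16.90279991]
the job is handed in; nothing more can be done
None
```

The job is handed in, with the arm still holding the collar pushed home, at about 20 s of the 54 s allowed.

- **Toggle:** I pushed it over from the front with closed fingers. A later picture showed the ball at the far (shut) side. In the final pictures the arm hid the ball; the gripper did not go back to the valve after that.
- **Collar:** I gripped it with the rim at TCP z minus 28 mm and lowered it over the spigot until the pin carried about 3.5 N. I then turned it about 0.51 rad anticlockwise while the load on the pin dropped to nothing, and it passed the pin freely.
- **Fully home:** The seal ring pushed back as expected, about 4.5 N then 7 N. The height then stalled at TCP 48.0 mm, which puts the rim 20 mm above the bench, level with the flange. The last reading was about 17 N on the wrist (roughly 18–19 N of actual push), above the 8 N the seal needs.
- **Bystanders:** In the last pictures they and the look-alikes appear where they were; I compared by eye, not by measurement.

**What disagreed:**
- On one move I had the sideways sign wrong and the arm swung to y ≈ 370 mm. It touched nothing (forces stayed near zero).
- The turn of 0.51 rad was at the low end of the 0.70 ± 0.2 rad I expected from the pin's measured bearing.
- The camera estimates of the spigot's position differed by 1–2 mm, inside the fit's play. About 5 N of sideways load showed at the end.

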